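# Empty the capsule dispenser and hold its slide open

## Task

The coffee-capsule dispenser is to be emptied and its chute brushed out: push the wooden bowl along the worktop, without lifting it, until it stands under the chute, and only then draw the spring-loaded slide out by its upright grip plate until the groove across its blade just comes out at the front of the housing, so that the two capsules drop into the bowl. Do not draw it well past the groove, where it leaves its guides, and do not let it spring back: finish still holding it at the groove, so that I can brush the chute from above. Leave the canister and the mug where they stand.

Things in the scene. Friction and masses are not known exactly. Their poses are not given: they have to be found in the camera images.
- bowl: round wooden bowl, loose, 0.45 kg (varies), 170 mm across the rim, 116 mm across the foot, 50 mm high, walls 6 mm, flaring from foot to rim, inner floor at 8 mm. Origin: centre of its underside, z up. It starts to the left or to the right of the dispenser (the canister stands on the other side).
- dispenser: steel dispenser, fixed, up to 0.2 rad askew. Origin: on the worktop plumb under the chute; x to its back, y to its left, z up. Housing 70 mm deep (x), 66 wide, 68 to 102 mm high; on it a clear tube 53 mm across (collars 59) up to 204 mm. An arm (underside 74 mm up) carries it from a post behind; the foot begins 116 mm behind the origin. The bowl fits under from the sides or front.
- chute (a point): centre of the round chute mouth (43 mm wide) in the housing's underside, 68 mm above the worktop, plumb over the dispenser's origin, same axes. The housing's front face is 35 mm in front (-x) of it, 38 mm with the slot's metal bezel. Wall cabinets hang behind: undersides 0.5 m above the worktop, handles to 0.58 m ahead of the robot; keep the wrist in front of them.
- grip_plate (a point): middle of the slide's upright black grip plate: 12 mm thick (x), 52 wide (y), top 15 mm above this point; can be pinched front and back down to 26 mm below the top, where it meets the flat blade (46 mm wide, top 87 mm above the worktop). Shut, it is 100 mm in front of the chute axis, 118 mm above the worktop, 56 mm free behind the plate. Dispenser's axes; drawn out along -x.
- slide (a joint): how far the slide is drawn out, m: 0 shut (start); at 0.050 the groove (dark line 4 mm wide, across the blade, hidden in the housing before) has just come fully out of the housing front (1.5 mm clear of the bezel); above 0.065 the slide leaves its guides. A spring pulls it shut: 4 N at 0, 10 N at the groove.
- capsule_1: lower of two copper-coloured metal coffee capsules stacked in the tube on the slide's blade: flange 37 mm across at the underside, body tapering to 17 mm at the top, 28 mm high, 12 g. Origin: centre of the flange's underside. They fall by themselves once the slide is drawn to about the groove.
- capsule_2: upper capsule, like capsule_1
- canister: bystander: cream round canister with wooden lid, 102 mm across, 140 mm high, loose. Origin: centre of its underside. Stands on the side of the dispenser where the bowl does not.
- mug: bystander: green and white mug, 78 mm across (116 with its handle), 101 mm high, loose, left, at the back. Origin: on its underside.

How it is judged:
On the way, in this order (a step that is already met when the one before it is completed fails the run):
1. the bowl stands still under the chute, the slide still shut (horizontal distance between bowl and chute below 0.035 m and angle between bowl's own z axis and vertical below 0.1 rad and height (world z) of bowl below 0.012 m and linear speed of bowl below 0.01 m/s and value of joint slide below 0.008 m), for 0.2 s.
2. the slide is drawn out to its groove (value of joint slide between 0.043 and 0.057 m and horizontal distance between bowl and chute below 0.035 m and angle between bowl's own z axis and vertical below 0.1 rad and height (world z) of bowl below 0.012 m), for 0.2 s.
At the end, for the whole second after the job is handed in: Fingers still hold the slide (over 3 N) at rest at its groove (0.043 to 0.057 m); both capsules lie still in the bowl, which stands upright on the worktop, centre within 35 mm of the chute axis, not touched by the robot; bystanders upright, within 30 mm of their places (all of step 2 and velocity of joint slide between -0.01 and 0.01 m/s and contact force between the fingers and slide above 3 N and horizontal distance between each of capsule_1, capsule_2 and bowl below 0.072 m and height (world z) of each of capsule_1, capsule_2 below 0.062 m and linear speed of each of capsule_1, capsule_2 below 0.05 m/s and linear speed of bowl below 0.02 m/s and contact force between each of the arm, the fingers and bowl below 0.5 N and distance of each of canister, mug from where it was at the start of the episode below 0.03 m and angle between each of canister, mug's own z axis and vertical below 0.2 rad); the arm keeps its last pose, push and grip.
It fails at once if the slide is drawn out before the bowl is under the chute (value of joint slide above 0.015 m and horizontal distance between bowl and chute above 0.045 m).
It fails at once if the slide is pulled out of its guides (past 65 mm) (value of joint slide above 0.065 m).
It fails at once if once emptied, the slide springs back (height (world z) of each of capsule_1, capsule_2 below 0.062 m and value of joint slide below 0.02 m).
It fails at once if the bowl is lifted or tipped (height (world z) of bowl above 0.02 m or angle between bowl's own z axis and vertical above 0.3 rad).
It fails at once if a bystander is pushed away or knocked over (distance of any of canister, mug from where it was at the start of the episode above 0.03 m or angle between any of canister, mug's own z axis and vertical above 0.3 rad).
It also fails if it takes over 64 s, if anything falls off the work surface, if the arm or the gripper's body presses on something with over 40 N, if the wrist force passes 120 N, or if a joint passes its speed limit or range.

## Robot

A 7-joint arm with a two-finger parallel gripper is mounted at the origin on a cart in front of the work surface, level with it; the furniture and walls round the work are solid. World frame = base frame: x ahead of the robot, y to its left, z up, the work surface at z = 0. Lengths are in m, angles in rad, forces in N, time in s.
With the tool pointing down it reaches from about 0.4 to 0.925 m from the base axis. Payload 4.1 kg.
Tool frame: the origin (TCP) lies midway between the tips of the shut fingers; the grasp point (between the pads) lies behind it (hold_point_z is the y of the grasp point in the tool frame, in m); y points along the fingers, z is the direction in which the jaws open and shut, and the axes are right-handed (so a half turn about y gives the same grasp; the last joint's range is limited). The gripper opens to 85 mm and grips with 20 to 120 N. Pads are 22 mm wide; open, the fingers measure 114 mm over their backs; the gripper's body (76 mm by 85 mm) begins 54 mm behind the grasp point. The pads swing forward as they close: fully open they stand 13 mm farther back than shut.
Start: joints at [-1.205, 0.398, 0.045, 1.537, -0.019, 1.207, -0.051], TCP at [0.291, 0.581, 0.231] pointing down, gripper open.
Joint ranges: [-2.82, 2.82], [-0.49, 2.23], [-1.37, 1.46], [0, 2.46], [-1.36, 4.5], [0.23, 2], [-2.94, 2.94]. Speed limits (rad/s): [2.57, 2.57, 3.14, 3.14, 3.14, 3.14, 3.14].

## Interface

Orientations are given as a 3x3 rotation matrix whose columns are the frame's x, y, z axes.
In Python, from rig import move_ptp, move_linear, move_j, grip, wait, ik, read_state, grab_frame, MotionError, close_job, hold_point_z gives the robot as it stands. Calls block until the motion is done:
- move_ptp(position, orientation): joint-space move of the TCP to a pose.
- move_linear(position, orientation=None, max_speed=0.15, f_stop=None): straight line of the TCP; orientation=None keeps the orientation; max_speed is the mean speed in m/s. With f_stop (N) it stops when the force on the tool has changed by that much, and returns True; else False.
- move_j(angles): joint-space move.
- grip(opening, f_grip=None): opening from 0.0 (shut) to 1.0 (fully open); f_grip is the grip in N (None keeps the last); returns when the fingers have stopped.
- wait(seconds).
- ik(position, orientation): joint angles nearest the present ones, or None.
- read_state(): the state.
- grab_frame(name): name is "scene" or "top"; returns a dict with "frame" (480x640x3 uint8, red, green, blue), "fov_y" (degrees; the focal length in pixels is half the picture's height over the tangent of half this angle, whatever the lens; pixels are square), "cx", "cy" (the principal point, pixels), "xyz" and "attitude" of the camera in the world. Camera axes: x right, y up, looking along -z (the intrinsics and any distortion apply to the point x, -y, -z); pixel columns grow to the right and rows downward; lengths in m; the calibration is good to about 2 mm. A picture is of the moment at which its call begins. There is no depth.
A pose or a line that the arm cannot do raises MotionError and nothing moves.
- close_job(): hands the job in, once; it reports no verdict.
The state is a dict: "time_s": time; "q": joint angles; "qd": joint speeds; "joint_torque": joint torques, N m; "eef_pos": TCP position; "tool_rot": TCP orientation; "contact_force": force on the tool from outside, world axes, zero at the start; "ft_torque": the same for the moment, N m; "finger_gap": opening from 0.0 (shut) to 1.0 (fully open).
Only numpy, scipy, OpenCV 4.12 (cv2) and the standard library are available. Lean on these libraries where they do the work, as an engineer would, in place of code of your own. Each camera call takes 0.05 s, during which the arm holds its last target.

## Working session

There is one attempt and no reset: what is moved stays moved. The work goes in short steps, each a Python script; the robot and the scene stay as the last script left them, time stands still between calls to the robot, and variables do not carry over. Pictures are saved under pics/ and viewed, and the job is handed in when it is done.

```bash
ls; mkdir -p pics; python3 - <<'E'
from rig import *
import cv2,rig
print(hold_point_z)
s=read_state();print({k:(v if not hasattr(v,'round') else v) for k,v in s.items()})
for n in("scene","top"):
    f=grab_frame(n);cv2.imwrite(f"pics/{n}0.png",f["frame"][:,:,::-1])
    print({k:v for k,v in f.items() if k!="frame"})
E
```

```text
pics
-0.0187
{'time_s': 0.0, 'q': array([-1.2049903 ,  0.39923313,  0.04504071,  1.53792976, -0.01866718,
        1.20685693, -0.05071345]), 'qd': array([-0.00024854, -0.00033249,  0.00151612, -0.00072464, -0.00020237,
        0.00020132,  0.00098616]), 'joint_torque': array([-3.26463942e-04, -4.75128543e+01,  1.36475980e+00, -2.54214442e+01,
        1.16449301e-02,  9.55980504e-03,  8.87338672e-06]), 'eef_pos': array([0.29106725, 0.58046541, 0.23021488]), 'tool_rot': array([[ 8.93954838e-01, -7.40875977e-04,  4.48156444e-01],
       [-4.48157023e-01, -1.86468702e-03,  8.93952910e-01],
       [ 1.73363269e-04, -9.99997987e-01, -1.99897476e-03]]), 'contact_force': array([-1.04638209,  0.07929285, -0.90142248]), 'ft_torque': array([ 0.01149171,  0.00731022, -0.03112484]), 'finger_gap': 0.996268717132493}
{'fov_y': 55.14303311929013, 'cx': 320.3348262232389, 'cy': 238.0419312386203, 'xyz': array([ 0.17200114, -0.45316234,  0.81067352]), 'attitude': array([[ 0.68267591,  0.54326392, -0.48869   ],
       [-0.73054593,  0.52207283, -0.44016202],
       [ 0.01600763,  0.65749849,  0.75328579]])}
{'fov_y': 54.2799460907938, 'cx': 330.56320434881354, 'cy': 231.51798376247567, 'xyz': array([ 0.51022215, -0.01705814,  1.06681421]), 'attitude': array([[-0.02789424,  0.99265061, -0.11775689],
       [-0.99950199, -0.02595823,  0.01794284],
       [ 0.01475421,  0.11819874,  0.99288034]])}
```

View pics/scene0.png

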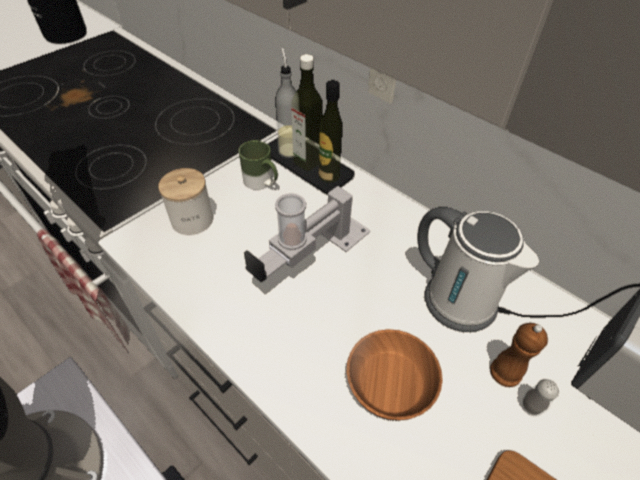

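View pics/top0.png

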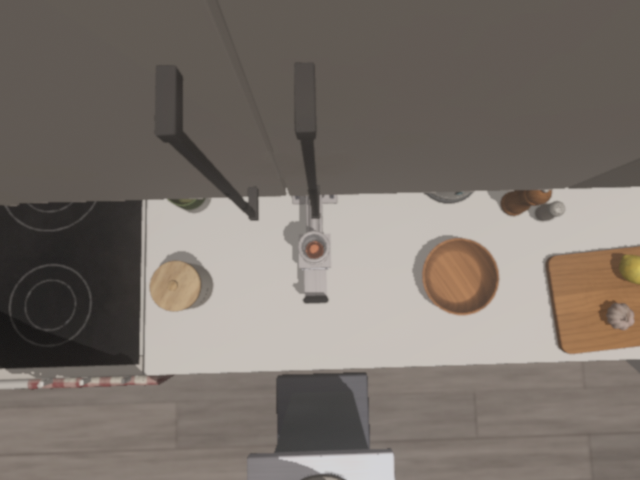

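The scene picture shows the dispenser at about (290,235), its grip plate at (255,263), the bowl at (394,374), the canister at (187,203) and the mug at (257,165). In the top view the plate is at (316,298), the tube at (314,248) and the bowl at (460,276). I'll zoom in to measure.

```bash
cat > h.py <<'E'
import numpy as np,cv2
from rig import *
def cam(n,f): return f
CAL={'scene':dict(fov=55.14303311929013,c=(320.3348262232389,238.0419312386203),p=np.array([0.17200114,-0.45316234,0.81067352]),R=np.array([[0.68267591,0.54326392,-0.48869],[-0.73054593,0.52207283,-0.44016202],[0.01600763,0.65749849,0.75328579]])),
'top':dict(fov=54.2799460907938,c=(330.56320434881354,231.51798376247567),p=np.array([0.51022215,-0.01705814,1.06681421]),R=np.array([[-0.02789424,0.99265061,-0.11775689],[-0.99950199,-0.02595823,0.01794284],[0.01475421,0.11819874,0.99288034]]))}
def F(n): return 240/np.tan(np.radians(CAL[n]['fov']/2))
def ray(n,u,v):
    c=CAL[n];d=np.array([(u-c['c'][0])/F(n),-(v-c['c'][1])/F(n),-1]);return c['R']@d
def atz(n,u,v,z):
    d=ray(n,u,v);p=CAL[n]['p'];return p+d*(z-p[2])/d[2]
def proj(n,P):
    c=CAL[n];q=(np.atleast_2d(P)-c['p'])@c['R'];return np.c_[c['c'][0]-F(n)*q[:,0]/q[:,2],c['c'][1]+F(n)*q[:,1]/q[:,2]]
E
python3 - <<'E'
import cv2
a=cv2.imread('pics/scene0.png');b=cv2.imread('pics/top0.png')
cv2.imwrite('pics/cs.png',cv2.resize(a[170:320,220:380],None,fx=5,fy=4*1.0,interpolation=cv2.INTER_CUBIC) if 0 else cv2.resize(a[180:300,230:380],None,fx=5,fy=5,interpolation=cv2.INTER_CUBIC))
cv2.imwrite('pics/ct.png',cv2.resize(b[190:310,270:370],None,fx=5,fy=5,interpolation=cv2.INTER_CUBIC))
E
```

```text
(no output)
```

View pics/cs.png

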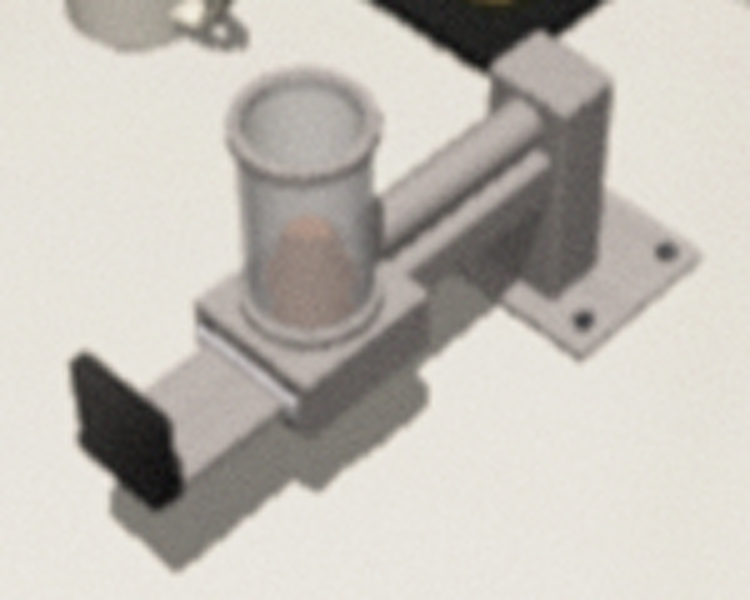

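View pics/ct.png

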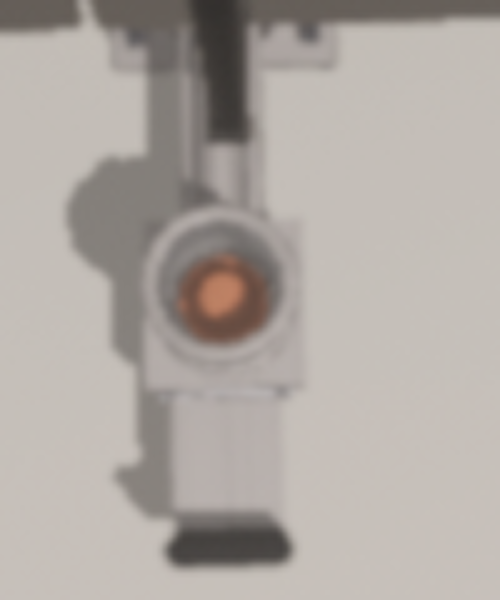

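```bash
cat > fit.py <<'E'
from h import *
from scipy.optimize import least_squares
def S(u,v): return (230+u/5-.4,180+v/5-.4)
def T(u,v): return (270+u/5-.4,190+v/5-.4)
obs=[('scene',(-35,33,102),S(197,304)),('scene',(-35,-33,102),S(305,388)),('scene',(35,-33,102),S(426,290)),('scene',(0,0,204),S(305,123)),
('top',(-35,33,102),T(147,388)),('top',(-35,-33,102),T(302,388)),('top',(35,-33,102),T(303,222)),('top',(0,0,204),T(221,284)),('top',(-100,0,133),T(229,553)),('scene',(-100,26,129),S(75,362)),]
def w(p,q):
    c,s=np.cos(p[2]),np.sin(p[2]);q=np.array(q)/1000.
    return np.array([p[0]+c*q[0]-s*q[1],p[1]+s*q[0]+c*q[1],q[2]])
def r(p): return np.concatenate([proj(n,w(p,q))[0]-o for n,q,o in obs])
s=least_squares(r,[.5,0,0],loss='soft_l1');print(s.x);
for o,e in zip(obs,r(s.x).reshape(-1,2)):print(o[0],o[1],e.round(1))
p=s.x;print('plate',w(p,(-100,0,118)))
# bowl
for n in('scene','top'):
    im=cv2.imread(f'pics/{n}0.png');hsv=cv2.cvtColor(im,cv2.COLOR_BGR2HSV)
    m=((hsv[...,1]>90)&(hsv[...,0]<20)).astype(np.uint8)
    k,l,st,ce=cv2.connectedComponentsWithStats(m)
    for i in range(1,k):
        if st[i,4]>1500: print(n,st[i],ce[i],atz(n,*ce[i],.03),'box z50',atz(n,st[i,0]+st[i,2]/2,st[i,1]+st[i,3]/2,.05))
E
python3 fit.py
```

```text
[ 5.87152460e-01 -4.09029298e-04 -5.32777762e-03]
scene (-35, 33, 102) [-1.2  0.4]
scene (-35, -33, 102) [-0.1  1.3]
scene (35, -33, 102) [0.3 1.6]
scene (0, 0, 204) [-0.8  0.1]
top (-35, 33, 102) [-0.2  0.1]
top (-35, -33, 102) [ 0.9 -0.6]
top (35, -33, 102) [-0.  -1.2]
top (0, 0, 204) [-0.3 -0.8]
top (-100, 0, 133) [-0.2 -0.9]
scene (-100, 26, 129) [-0.6  0. ]
plate [4.87153879e-01 1.23745943e-04 1.18000000e-01]
scene [ 491  323   56   64 1875] [517.92586667 355.33546667] [ 0.72154305 -0.45924071  0.03      ] box z50 [ 0.70942587 -0.46019246  0.05      ]
scene [ 346  330   96   90 6723] [393.77643909 374.46259111] [ 0.53228702 -0.31410765  0.03      ] box z50 [ 0.5225311  -0.31855503  0.05      ]
top [ 423  239   75   75 4434] [459.76026161 275.8353631 ] [ 0.52691437 -0.31907802  0.03      ] box z50 [ 0.52511258 -0.31477736  0.05      ]
top [ 548  247   92  106 7441] [592.32965999 299.69963715] [ 0.46634741 -0.61003925  0.03      ] box z50 [ 0.46644742 -0.6021894   0.05      ]
```

```bash
cat >> h.py <<'E'
def Rtool(d,th,sgn=1):
    # d: horizontal push dir (2), lean th backwards; tool y along fingers, z = jaw axis perpendicular
    d=np.array([d[0],d[1],0.])/np.hypot(*d[:2]); up=np.array([0,0,1.])
    y=np.sin(th)*d-np.cos(th)*up
    z=sgn*np.cross(d,up); x=np.cross(y,z); return np.c_[x,y,z]
def st():
    s=read_state();print('t',round(s['time_s'],2),'p',s['eef_pos'].round(4),'q',s['q'].round(2),'F',s['contact_force'].round(1),'g',round(s['finger_gap'],3));return s
def pic(n,name,crop=None,k=1):
    f=grab_frame(n)["frame"][:,:,::-1]
    if crop: u0,v0,u1,v1=crop; f=f[v0:v1,u0:u1]
    cv2.imwrite(f'pics/{name}.png',cv2.resize(np.ascontiguousarray(f),None,fx=k,fy=k,interpolation=cv2.INTER_CUBIC))
E
python3 - <<'E'
from h import *
B=np.array([.524,-.316]);G=np.array([.577,-.006]);d=(G-B)/np.linalg.norm(G-B)
R=Rtool(d,.25);print(R.round(3))
for P in [(.42,.25,.35),(.45,-.2,.35)]:
    print(ik(P,Rtool((0,1),0)))
for off in (.11,.076): print(off,ik(np.r_[B-d*off,.015],R), ik(np.r_[B-d*off,.2],R))
print(ik(np.r_[G-d*.076,.015],R))
print(atz('top',549,300,0.02),atz('top',549,250,.02))
for v in (3,):
  r=ray('scene',290,v);p=CAL['scene']['p'];t=(.58-p[0])/r[0];print(p+t*r)
r=ray('top',316,217);p=CAL['top']['p']
for z in(.4,.5):print(atz('top',316,217,z))
E
```

```text
[[-0.163  0.042  0.986]
 [-0.955  0.244 -0.169]
 [-0.247 -0.969  0.   ]]
[-1.00281063  0.03042766  0.39059471  1.73589348 -0.01180311  1.37757512
 -0.61011235]
[-0.85262792  0.08476848  1.27318899  1.74076458 -0.08259021  1.37656422
  0.43552711]
0.11 [ 0.25679727  0.87366885  0.76768967  1.58002434 -0.82196293  1.20335095
  1.13678193] [ 0.06734535  0.89755307  1.26119704  1.45251312 -0.94980487  1.63866528
  1.18466974]
0.076 [ 0.22033036  0.83072418  0.73247977  1.63397595 -0.79918171  1.1576082
  1.09542812] [ 0.16911827  0.63141513  0.82624551  1.50306885 -0.63753995  1.41794229
  0.93632915]
[-0.26254416  0.63199738  0.62969785  1.92288036 -0.8113046   0.89960948
  0.69339704]
[ 0.46801693 -0.51836782  0.02      ] [ 0.57949595 -0.52768468  0.02      ]
[ 0.58       -0.02598906  0.57421387]
[ 0.610887   -0.00874264  0.4       ]
[ 0.59579062 -0.00998969  0.5       ]
```

```bash
python3 - <<'E'
from h import *
s=read_state();R0=s['tool_rot'];a=np.arctan2(s['eef_pos'][1],s['eef_pos'][0])
q=ik([.46*np.cos(a),.46*np.sin(a),.36],R0);print(q.round(2))
move_j(q);st()
q[0]=.62;q[2]=0.0;move_j(q);st()
B=np.array([.524,-.316]);G=np.array([.577,-.006]);d=(G-B)/np.linalg.norm(G-B)
R=Rtool(d,.25)
for off,z in((.115,.2),(.115,.015)):
    print(ik(np.r_[B-d*off,z],R).round(2))
move_ptp(np.r_[B-d*.115,.2],R);st()
print(ik(np.r_[B-d*.115,.015],R).round(2))
pic('scene','s1');pic('top','t1')
E
```

```text
[-1.24 -0.02  0.04  1.76  0.    1.4  -0.09]
t 1.02 p [0.2063 0.4117 0.3593] q [-1.24 -0.02  0.04  1.76  0.    1.4  -0.09] F [-0.2 -0.4 -0.7] g 1.001
t 3.58 p [ 0.3481 -0.3     0.36  ] q [ 0.62 -0.02 -0.    1.76  0.    1.4  -0.09] F [0.3 0.  0.4] g 1.002
[ 0.68  0.54  0.1   1.43 -0.26  1.33  0.68]
[ 0.72  0.72  0.05  1.56 -0.28  1.02  0.75]
t 4.6 p [ 0.5051 -0.4288  0.2011] q [ 0.68  0.53  0.1   1.43 -0.26  1.34  0.68] F [-0.1  0.1  1.3] g 1.0
[ 0.7   0.72  0.07  1.56 -0.3   1.03  0.76]
```

View pics/s1.png

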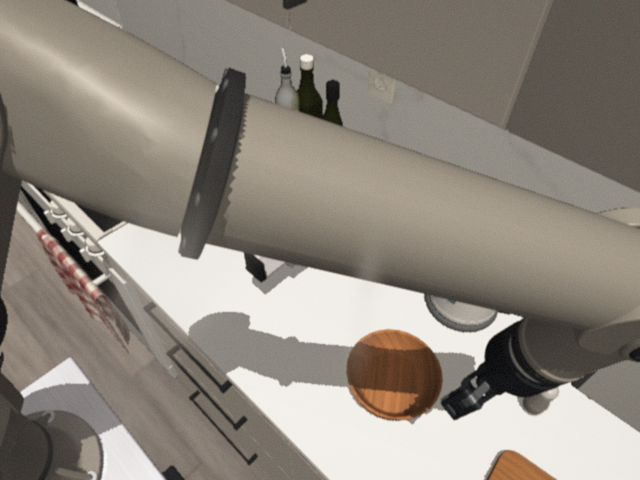

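View pics/t1.png

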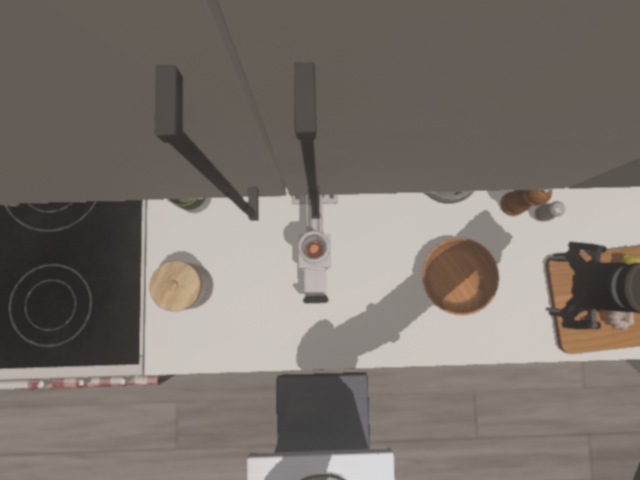

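The arm hangs clear behind the bowl (scene bowl at (394,374), fingertips at (460,400)); top shows both open fingers at (580,260) and (580,318), right of the bowl. Next I lower it and push partway.

```bash
python3 - <<'E'
from h import *
B=np.array([.524,-.316]);G=np.array([.577,-.006]);d=(G-B)/np.linalg.norm(G-B)
R=Rtool(d,.25)
print(move_linear(np.r_[B-d*.115,.015],max_speed=.12,f_stop=12));st()
mid=B+d*.18
print(move_linear(np.r_[mid-d*.076,.015],max_speed=.06,f_stop=15));st()
pic('scene','s2');pic('top','t2')
E
```

```text
False
t 6.39 p [ 0.5051 -0.4299  0.0159] q [ 0.7   0.72  0.07  1.56 -0.3   1.03  0.76] F [0.4 0.9 0.3] g 0.997
False
t 10.19 p [ 0.5415 -0.2136  0.015 ] q [ 0.43  0.57  0.01  1.83 -0.34  0.83  0.51] F [-0.2 -3.  -0.7] g 1.0
```

View pics/s2.png

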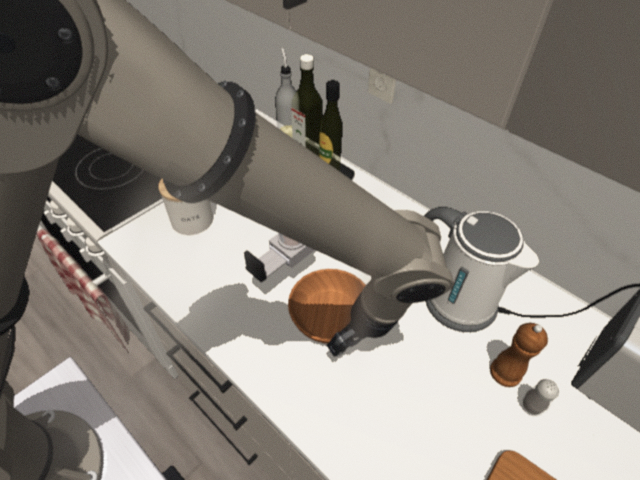

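View pics/t2.png

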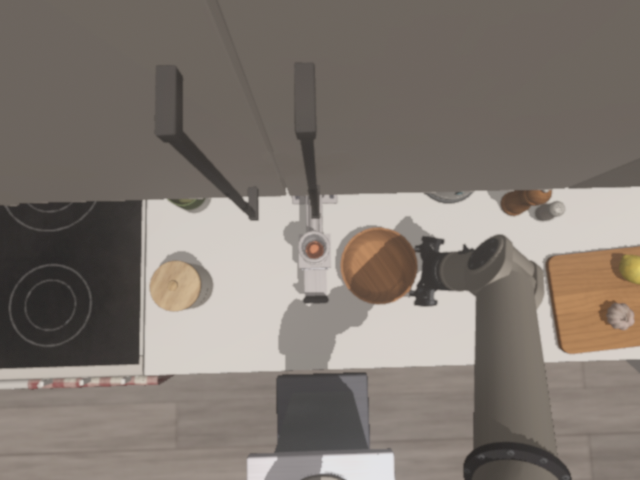

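```bash
cat >> h.py <<'E'
def bowl(tag):
    f=grab_frame('top')["frame"];hsv=cv2.cvtColor(f,cv2.COLOR_RGB2HSV)
    m=((hsv[...,1]>90)&(hsv[...,0]<20)).astype(np.uint8);m[:,540:]=0
    k,l,sts,ce=cv2.connectedComponentsWithStats(m);i=1+np.argmax(sts[1:,4]);b=sts[i]
    u,v=b[0]+b[2]/2-.5,b[1]+b[3]/2-.5
    print(tag,b,atz('top',u,v,.05).round(4))
E
python3 - <<'E'
from h import *
bowl('mid')
E
```

```text
mid [ 341  228   75   75 4458] [ 0.5549 -0.1364  0.05  ]
```

Bowl now at (0.555,-0.136), 78 mm ahead of the TCP and well centred in the cradle. I push it the rest of the way.

```bash
python3 - <<'E'
from h import *
B=np.array([.524,-.316]);G=np.array([.578,-.005]);d=(G-B)/np.linalg.norm(G-B)
print(move_linear(np.r_[G-d*.078,.015],max_speed=.05,f_stop=15));st()
pic('scene','s3');pic('top','t3')
E
```

```text
False
t 13.17 p [ 0.5646 -0.082   0.015 ] q [ 0.23  0.53 -0.02  1.91 -0.35  0.74  0.31] F [-0.3 -3.9  0.3] g 1.002
```

View pics/s3.png

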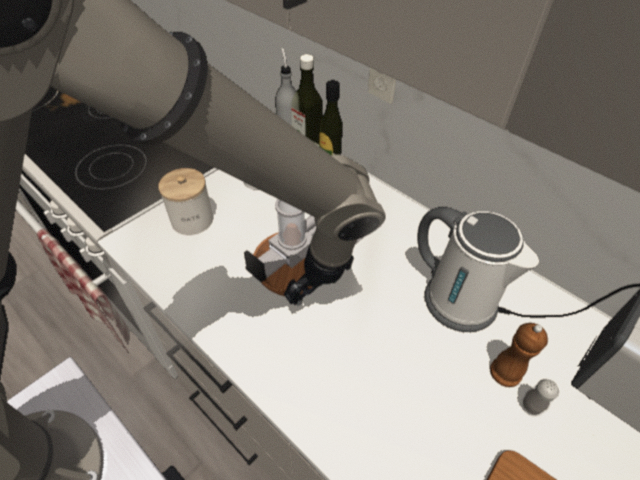

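View pics/t3.png

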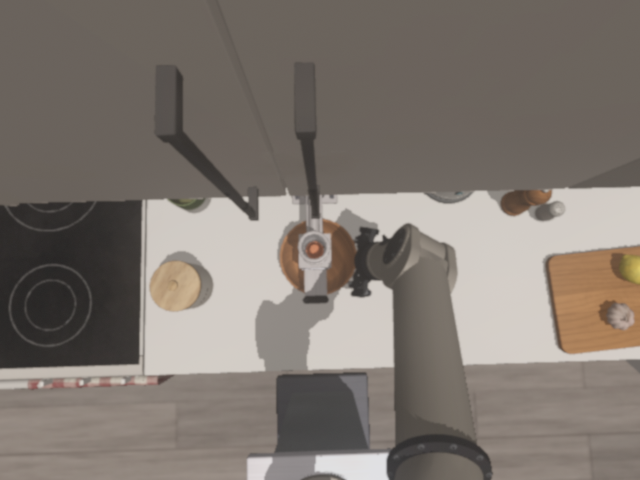

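Bowl stands under the chute (top: centre about (316,257), tube (314,248)). I'll retreat, verify, and go above the plate.

```bash
python3 - <<'E'
from h import *
B=np.array([.524,-.316]);G=np.array([.578,-.005]);d=(G-B)/np.linalg.norm(G-B)
p=G-d*.078
move_linear(np.r_[p-d*.10,.03],max_speed=.12)
move_linear(np.r_[p-d*.13+[-.03,0],.28],max_speed=.2)
R=Rtool((0,1),0)
Q=ik([.46,-.02,.30],R);print(Q.round(2))
move_ptp([.46,-.02,.30],R);grip(.5,60);st()
pic('top','t4',(240,180,400,300),5);pic('scene','s4')
E
```

```text
[ 0.06  0.01 -0.11  1.86  0.    1.27 -0.05]
t 17.0 p [ 0.4601 -0.0204  0.2999] q [ 0.06  0.01 -0.11  1.86  0.    1.27 -0.05] F [-0.   0.   0.3] g 0.501
```

View pics/t4.png

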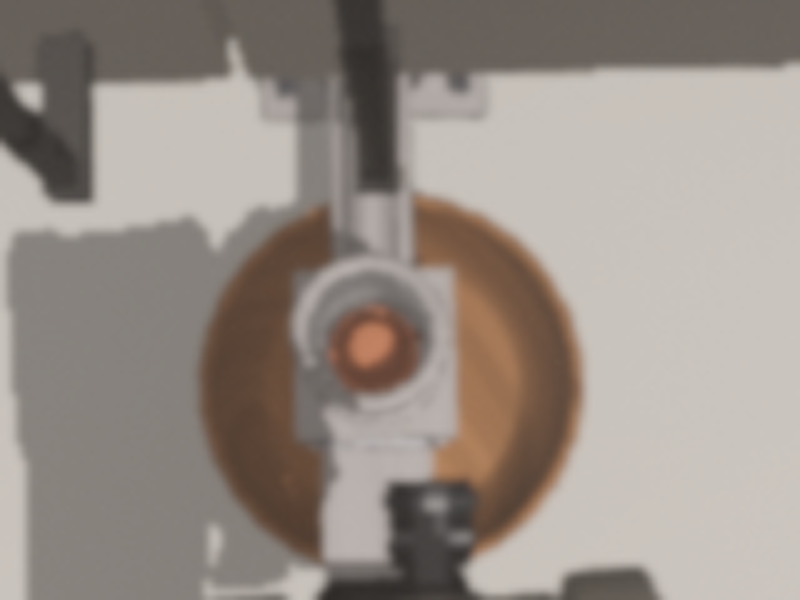

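View pics/s4.png

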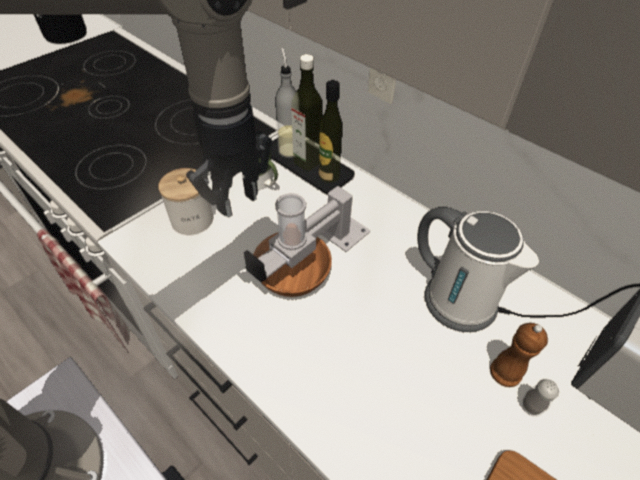

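The bowl's centre is within about 13 mm of the chute (top view (318,256)), nothing else has moved, and the plate is still shut at scene (255,263). I'll descend onto the plate.

```bash
python3 - <<'E'
from h import *
R=Rtool((0,1),0)
move_linear([.487,0,.19],R,max_speed=.15)
print(move_linear([.487,0,.110],max_speed=.08,f_stop=6));st()
pic('scene','s5',(200,180,350,300),5)
E
```

```text
False
t 19.17 p [0.4875 0.     0.1105] q [ 0.02  0.25 -0.13  2.04  0.04  0.85 -0.13] F [-0.  -0.3  0. ] g 0.5
```

View pics/s5.png

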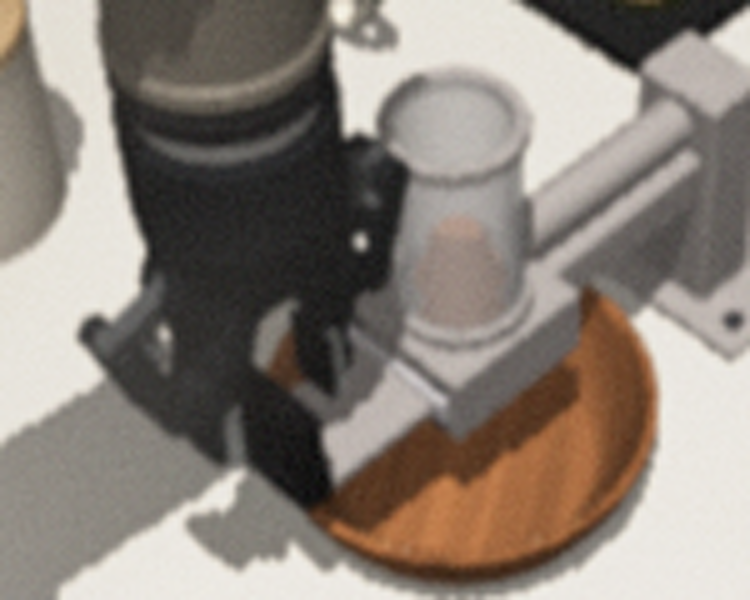

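```bash
python3 - <<'E'
from h import *
grip(0.0,70);s=st();wait(.2);s=st()
np.save('p0.npy',s['eef_pos'])
pic('top','t6',(240,180,400,300),5);pic('scene','s6',(200,180,350,300),5)
E
```

```text
t 19.6 p [0.4867 0.     0.1105] q [ 0.02  0.25 -0.13  2.04  0.04  0.85 -0.13] F [-2.2 -0.1  6.3] g 0.126
t 19.8 p [ 0.4866 -0.      0.1105] q [ 0.02  0.25 -0.13  2.04  0.04  0.85 -0.13] F [-3.5  0.4  5.5] g 0.125
```

View pics/s6.png

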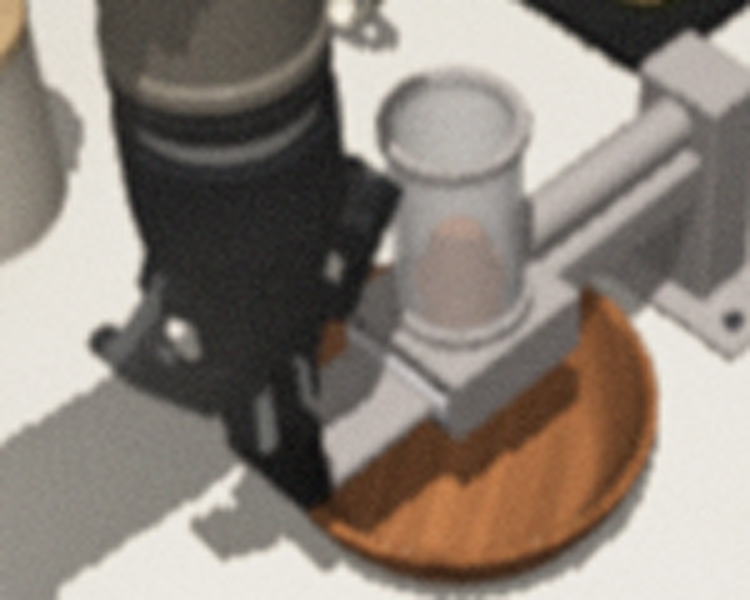

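View pics/t6.png

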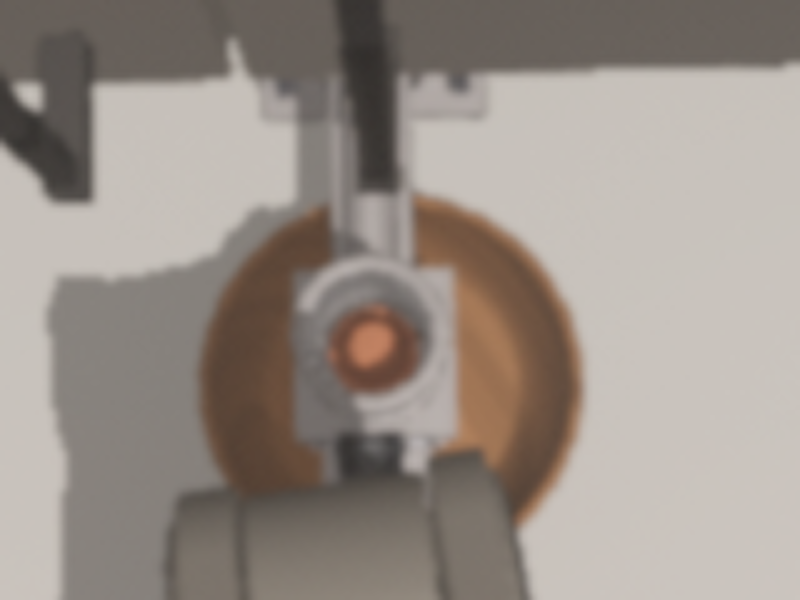

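Both pads hold the plate (gap 0.125 ≈ the 12 mm plate) and the slide is against its stop (F_x −3.5 N), so TCP x = 0.4866 is slide zero. I draw it.

```bash
python3 - <<'E'
from h import *
p0=np.load('p0.npy')
print(move_linear([.4415,.0002,.1105],max_speed=.04,f_stop=30));s=st();wait(.3);s=st()
print('drawn',p0-s['eef_pos'])
pic('top','t7',(240,180,400,300),5);pic('scene','s7',(200,180,350,300),5)
E
```

```text
False
t 21.19 p [4.442e-01 2.000e-04 1.106e-01] q [ 0.03  0.17 -0.13  2.14  0.03  0.82 -0.13] F [ 9.3  0.  -7.1] g 0.122
t 21.49 p [4.441e-01 2.000e-04 1.106e-01] q [ 0.03  0.17 -0.13  2.14  0.03  0.82 -0.13] F [ 8.1 -0.3 -6.7] g 0.123
drawn [ 4.24898694e-02 -2.49674997e-04 -7.34354005e-05]
```

View pics/s7.png

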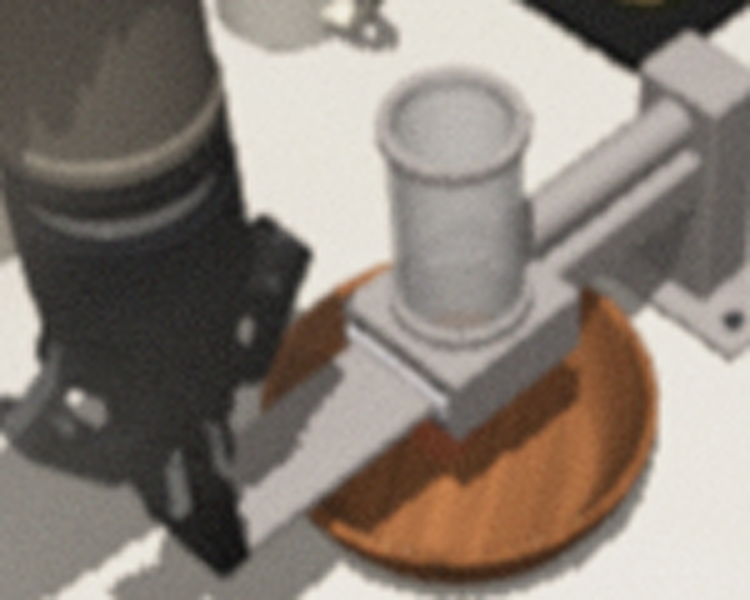

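View pics/t7.png

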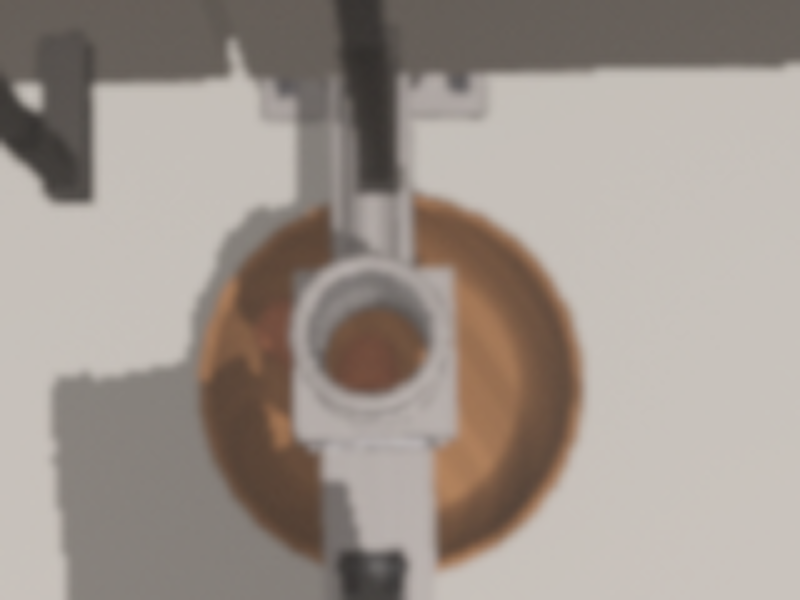

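The tube is empty and copper shows in the bowl (top (367,360) and (275,330) in the crop), but no groove is visible yet at 42.5 mm. I draw the remaining ~7 mm.

```bash
python3 - <<'E'
from h import *
p0=np.load('p0.npy')
print(move_linear([.4340,.0003,.1105],max_speed=.02,f_stop=30));wait(.3);s=st()
print('drawn',p0-s['eef_pos'])
pic('top','t8',(270,230,350,290),10);pic('scene','s8',(240,230,320,290),10)
E
```

```text
False
t 22.42 p [4.370e-01 3.000e-04 1.106e-01] q [ 0.03  0.16 -0.14  2.16  0.03  0.82 -0.13] F [ 9.3  0.1 -7.8] g 0.126
drawn [ 4.96799683e-02 -2.81059530e-04 -8.87625879e-05]
```

View pics/s8.png

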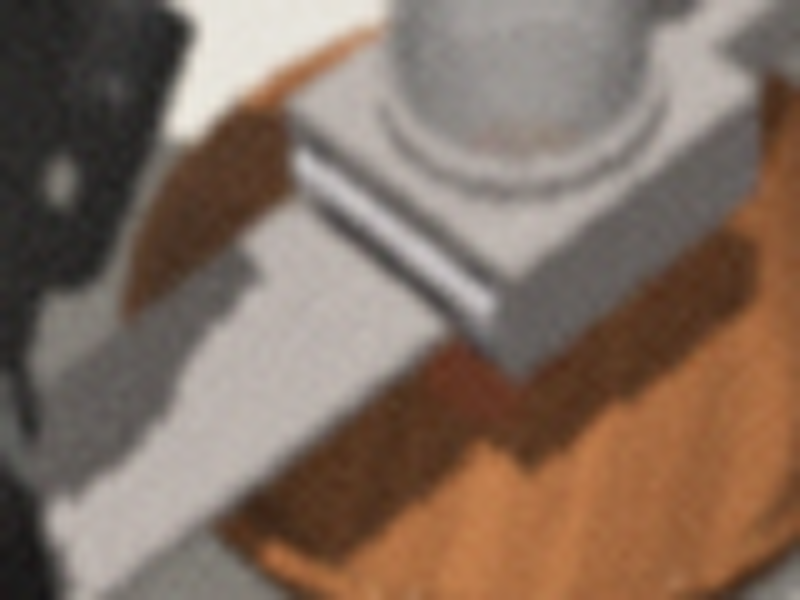

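View pics/t8.png

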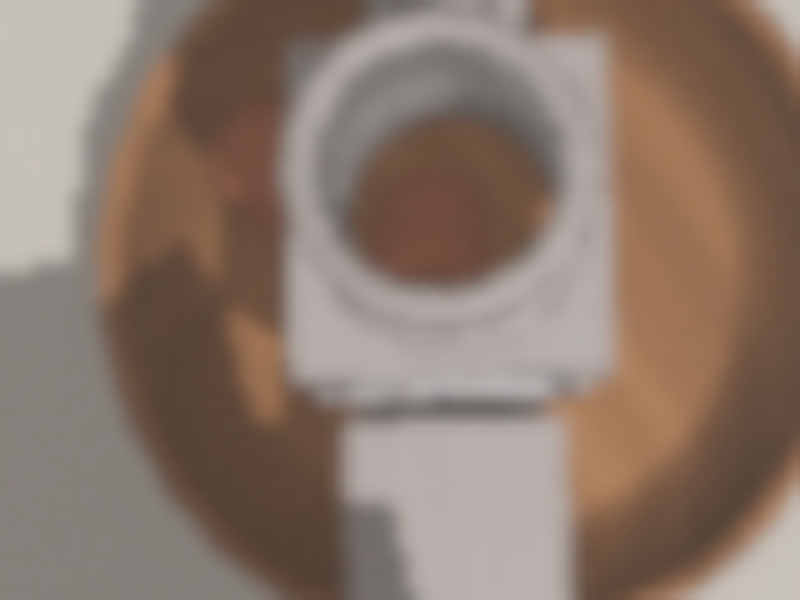

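The groove's dark line is now just clear of the bezel in both crops (top (450,405), scene (400,270)), matching 49.7 mm drawn. A final full view and drift check before handing in.

```bash
python3 - <<'E'
from h import *
wait(1.0);s=st();print(np.abs(s['qd']).max())
pic('scene','s9');pic('top','t9')
E
```

```text
t 23.52 p [4.370e-01 3.000e-04 1.106e-01] q [ 0.03  0.16 -0.14  2.16  0.03  0.82 -0.13] F [ 9.  -1.1 -7.5] g 0.129
0.0025899431214660485
```

View pics/s9.png

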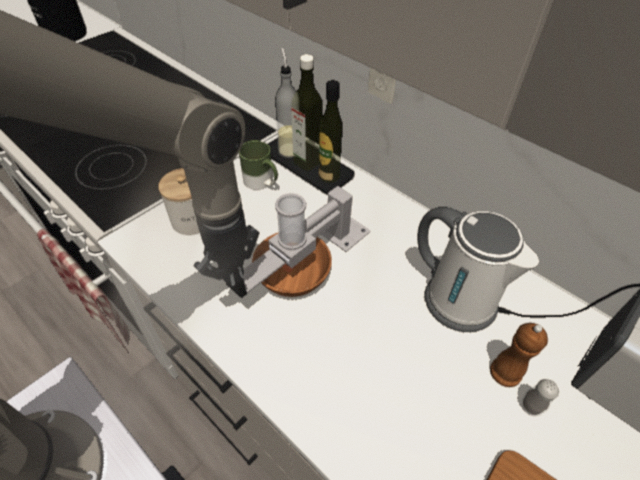

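View pics/t9.png

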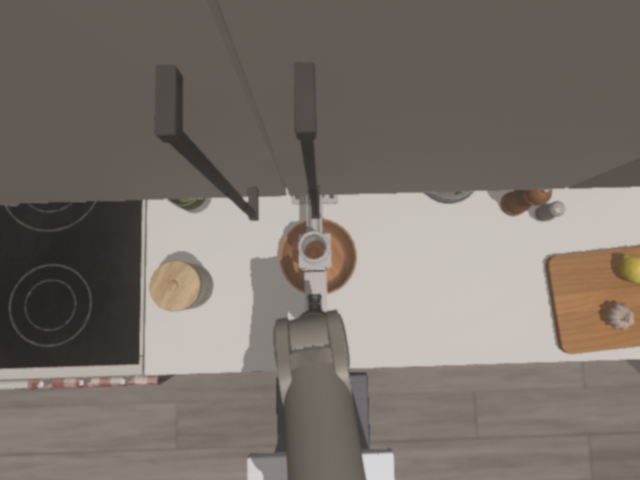

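Canister (top (175,286)) and mug (scene (257,165)) are where they started, and the bowl is at top (317,257). The tool pose hasn't drifted and the spring still pulls at 9 N, so I'm handing in.

```bash
python3 -c "
from rig import *
print(close_job())"
```

```text
the job is handed in; nothing more can be done
None
```

I pushed the bowl along the worktop under the chute, then drew the slide to its groove. Both capsules fell into the bowl. I handed the job in at about 23.5 s with the gripper still holding the slide; no verdict was reported.

Last checks before handing in:
- **Slide:** the tool had moved 49.7 mm from the shut position. The groove's dark line was just clear of the bezel in both camera views. The pose did not change over 1 s, and the spring was pulling steadily at about 9 N against a 70 N grip.
- **Bowl:** its centre was about 13 mm from the chute axis, measured just before I gripped the slide. It was in the same place in the final pictures.
- **Capsules:** the tube was empty and both capsules were visible in the bowl. I judged that from the pictures only and did not measure their height. They fell slightly early, by about 42 mm of draw.
- **Canister and mug:** both looked unmoved in the pictures.

No check failed or disagreed.

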